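# Zero the rotary dish stage and clamp it

### The job

The small rotary stage on the bench, with a covered culture dish on it, must go back to zero before its next use. Free it by pushing its clamp lever round towards you as far as it goes, push the upright steel peg on the dial round until the dial's white index line lines up with the one long zero line of the scale, then push the clamp lever back, away from you, fully home to clamp the dial there. Only push with the fingertips or the outside of the fingers: never take peg or lever between the fingers, and leave the dish lying covered in its seat and the things round about where they are.

Things in the scene. Friction and masses are not known exactly. Their poses are not given: they have to be found in the camera images.
- stage: Rotary stage, fixed on the bench: black round foot 148 mm across; origin: centre of its underside, on the dial's axis; z up, x to the side away from the zero line. A bright scale ring (radius 54 to 70 mm, top 17 mm up) has short lines every 5 degrees, longer ones every 30; only the zero line crosses the whole ring. On the -y side a lug out to 118 mm bears brake housing (28 mm high) and lever.
- dial (a joint): Angle (rad) of the dial, a black disc 104 mm across, bevelled rim, flat top 29 mm above the bench. 0: index line meets zero line; positive is anticlockwise from above. It starts negative (index on the +y side of the zero line), so it must turn anticlockwise. Free, it needs about 2 N at the peg and stays where it is left; clamped, the brake holds it against more than 25 N.
- clamp (a joint): Angle (rad) of the clamp lever: 0 free, 1.4 fully clamped, a stop at each end; positive is anticlockwise from above. It starts clamped. The brake begins to bite at about 0.65. The lever stays where it is left; moving it takes about 3 N at its knob.
- peg (a point): Centre of the top of the steel peg on the dial: upright, 10 mm thick, 35 mm tall, top 64 mm above the bench, 40 mm from the dial's axis; at dial angle 0 it stands on the -y side of the axis, always 90 degrees anticlockwise from the index line.
- index (a point): Outer end of the white index line at the dial's rim, 52 mm from the axis, 23.5 mm above the bench. The line is 2 mm wide and runs over the bevel of the dial, radially.
- zero (a point): Inner end of the zero line on the scale ring, next to the dial's rim, 54 mm from the axis on the stage's -x side (toward the robot), 17 mm above the bench. The line is dark, 2 mm wide and 16 mm long.
- lever_knob (a point): Top centre of the upright black knob at the lever's end: 12 mm thick, from 25 to 58 mm above the bench, 55 mm from the lever's pivot. In the stage's frame at clamp angle 0 the lever points from the pivot 130 degrees clockwise from the x axis (towards the robot and to the right), at 1.4 it points 50 degrees clockwise (away and to the right).
- pivot (a point): Centre of the clamp lever's pivot, on the stage's -y side, 98 mm from the dial's axis; its upright boss is 21 mm across, top 33 mm above the bench.
- dish: Small culture dish, 39 mm across, 9 mm high, loose in the seat at the middle of the dial: a low ring 3 mm high, 48 mm inside and 54 mm outside. Origin at the centre of its underside, 29 mm above the bench.
- dish_cover: Its loose lid, 43 mm across; the top is 40 to 41 mm above the bench. Origin 30 mm above the bench, on the lid's axis.
- objective_can: Black screw can, 37 mm across, 45 mm high, upright on the bench behind the stage. Origin at the centre of its underside. Leave alone.
- oil_bottle: Small dropper bottle with black cap, 38 mm across, 84 mm high, upright on the bench to the left. Origin at the centre of its underside. Leave alone.
- dust_cap: Black dust cap lying on the bench to the left, 44 mm across, 12 mm high. Origin at the centre of its underside. Leave alone.
- mouse: Black computer mouse, 100 x 61 x 36 mm, on the bench to the right behind the stage. Origin at the centre of its underside. Leave alone.
Not all that is in view belongs to the job. Leave any purple look-alike of the dish_cover alone.

How it is judged (in metres and radians):
On the way, in this order (a step that is already met when the one before it is completed fails the run):
1. the clamp lever is swung right over to free the dial (value of joint clamp below 0.25 rad), for 0.1 s.
2. with the lever still free, the dial is turned until its index line meets the zero line (value of joint dial between -0.052 and 0.052 rad and value of joint clamp below 0.5 rad), for 0.2 s.
At the end, for the whole second after the job is handed in: Index line within 3 degrees (0.052 rad, 2.7 mm at the rim) of the zero line, the clamp lever beyond 1.15 rad of its 1.4, the dial at rest, the dish in its seat within 8 mm of the axis with its lid on it (value of joint dial between -0.052 and 0.052 rad and value of joint clamp above 1.15 rad and horizontal distance between dish and stage below 0.008 m and height (world z) of dish between 0.026 and 0.034 m and horizontal distance between dish_cover and dish below 0.006 m and z of dish_cover in the frame of dish below 0.004 m and velocity of joint dial between -0.02 and 0.02 rad/s); the robot touches nothing.
It fails at once if the peg or the lever knob is taken between the fingers ((horizontal distance between the grasp point and peg below 0.007 m and z of the grasp point in the frame of peg between -0.05 and 0.012 m) or (horizontal distance between the grasp point and lever_knob below 0.007 m and z of the grasp point in the frame of lever_knob between -0.05 and 0.012 m)).
It fails at once if the dish is lifted or pushed out of its seat (height (world z) of dish above 0.037 m or horizontal distance between dish and stage above 0.01 m).
It fails at once if the lid comes off the dish (horizontal distance between dish_cover and dish above 0.01 m or height (world z) of dish_cover above 0.038 m).
It fails at once if the screw can, the bottle, the dust cap or the mouse is moved more than 15 mm or knocked over ((distance of objective_can from where it was at the start of the episode above 0.015 m or angle between objective_can's own z axis and vertical above 0.35 rad) or (distance of oil_bottle from where it was at the start of the episode above 0.015 m or angle between oil_bottle's own z axis and vertical above 0.35 rad) or (distance of dust_cap from where it was at the start of the episode above 0.015 m or angle between dust_cap's own z axis and vertical above 0.35 rad) or (distance of mouse from where it was at the start of the episode above 0.015 m or angle between mouse's own z axis and vertical above 0.35 rad)).
It also fails if it takes over 72 s, if anything falls off the work surface, if the arm or the gripper's body presses on something with over 40 N, if the wrist force passes 120 N, or if a joint passes its speed limit or range.

### The arm

A 7-joint arm with a two-finger parallel gripper is mounted at the origin on a cart in front of the work surface, level with it; the furniture and walls round the work are solid. World frame = base frame: x ahead of the robot, y to its left, z up, the work surface at z = 0. Lengths are in mm, angles in rad, forces in N, time in s.
With the tool pointing down it reaches from about 425 to 925 mm from the base axis. Payload 6.8 kg.
Tool frame: the origin (TCP) lies at the very end of the fingers, on their centre line; the grasp point (between the pads) lies robot.pinch_z behind it (robot.pinch_z is the distance from the TCP to the grasp point, in mm); z points along the fingers, y is the line along which they close (so a half turn about z gives the same grasp; the last joint's range is limited). The gripper opens to 88 mm and grips with 3 to 60 N. Pads are 20 mm wide; open, the fingers measure 115 mm over their backs; the gripper's body (75 mm by 178 mm) begins 61 mm behind the grasp point.
Start: joints at [-1.392, 0.477, 0.022, 1.555, -0.011, 1.109, -0.083], TCP at [190.942, 647.448, 197.564] pointing down, gripper open.
Joint ranges: [-2.96, 2.96], [-0.34, 2.1], [-1.41, 1.46], [0.24, 2.44], [-1.37, 4.51], [0.17, 1.92], [-2.96, 2.96]. Speed limits (rad/s): [2.39, 2.39, 3.14, 3.14, 3.14, 3.14, 3.14].

### API

Orientations are given as a 3x3 rotation matrix whose columns are the frame's x, y, z axes.
In Python, from station import robot gives the robot as it stands.
- The arm moves only by the tool arm_command, never from a script. Its argument "moves" is a list of rows, each an object of numbers: "dx", "dy", "dz": the shift along the world's x, y, z in m; "wx", "wy", "wz": the turn, a rotation vector about the world's x, y, z in degrees; "gripper": the finger opening in m, from 0 to 0.0878. In form: [{"dx": .., "dy": .., "dz": .., "wx": .., "wy": .., "wz": .., "gripper": ..}, ...]. A call has exactly 10 rows; each row shifts and turns the commanded pose from where the row before left it; what a row does not reach is not made up. A row lasts 1/10 s, in which the tool goes at most 50 mm and 8.59 degrees, less where a joint would pass 70% of its speed; a pose out of reach is approached as far as the arm can. A call with a gripper value outside its range is refused whole. The fingers move at their own pace and stop on an object; the grip force is fixed at half the most. Time passes only in rows, so rows that do not move let the fingers close, or fill a call up. It gives the time, the measured TCP pose, the force, the opening and the grip force at its end, in the units of the state.
- robot.get_state(): the state, without advancing time (a new reading comes with each control period).
- robot.get_image(name): name is "scene" or "top" or "wrist"; returns a dict with "pixels" (400x640x3 uint8, red, green, blue), "z_map" (400x640 float32, mm along the optical axis (not along the pixel's ray), 0 where there is no reading), "vfov" (degrees; the focal length in pixels is half the picture's height over the tangent of half this angle, whatever the lens; pixels are square), "cx", "cy" (the principal point, pixels), "R" (3x3) and "t" (3): a world point X has camera coordinates R X + t; the wrist camera has in their place "hand_eye" (4x4, takes a point from camera to tool coordinates, whose origin is the TCP and whose axes are the flange's). Camera axes: x right, y down, z forward; pixel columns grow to the right and rows downward; lengths in mm; the calibration is good to about 2 mm. A picture is of the moment at which its call begins: read the wrist's pose just before it.
- robot.sign_off(): hands the job in; it is judged then, once.
Trained networks look in the newest picture that a camera, given by its name, has taken for a name from the list of things; names that differ only in an ending like _2 or _b are one class to them, and where a whole thing is asked for, a point or a joint stands for the part that bears it (a point fixed in the world has none). Each returns a list of dicts, best first, with "conf" (0 to 1); they miss things now and then, are a little off and sometimes report something else, mostly with a low value. They report only what shows in the picture. A call takes as long as a camera call. They do not tell look-alikes from the thing itself.
- robot.regions_of(camera, label): "mask" (400x640 bool, what is visible of it).
- robot.place_of(camera, label): "centre" ([x, y, z] in mm, in world coordinates, good to about 4 mm: a listed point, or the origin of a listed thing).
The state is a dict: "time_s": time; "q": joint angles; "qd": joint speeds; "joint_efforts": joint torques, N m; "position": TCP position; "tcp_rot": TCP orientation; "ft_force": force on the tool from outside, world axes, zero at the start; "moment": the same for the moment, N m; "finger_gap": opening from 0.0 (shut) to 1.0 (fully open); "finger_force": force on a finger pad.
Only numpy, scipy, OpenCV 4.12 (cv2) and the standard library are available. Lean on these libraries where they do the work, as an engineer would, in place of code of your own. Each camera call takes 0.05 s, during which the arm holds its last target. There are 200 camera calls.

## Working session

There is one attempt and no reset: what is moved stays moved. The work goes in short steps, Python scripts to look and compute and a tool call to move; the robot and the scene stay as the last step left them, time stands still between calls to the robot, and variables do not carry over. Pictures are saved under pics/ and viewed, at most 10 in all, crops included, and the job is handed in when it is done.

Besides the shell and the picture viewer there is one more tool, called after ">>>" as a command line: name --argument value ..., lists and objects as JSON in quotes. arm_command: Moves the arm, as the interface text tells. Its arguments: {"type":"object","properties":{"moves":{"type":"array"}},"required":["moves"]}

```bash
mkdir -p pics; cat > h.py <<'E'
from station import robot
import numpy as np, cv2
def world(im,u,v,z=None):
    f=200/np.tan(np.radians(im["vfov"])/2); R=np.array(im["R"]);t=np.array(im["t"])
    d=np.array([(u-im["cx"])/f,(v-im["cy"])/f,1.]); 
    if z is None: return R.T@(d*im["z_map"][int(v),int(u)]-t)
    o=-R.T@t; r=R.T@d; return o+r*(z-o[2])/r[2]
def proj(im,X):
    f=200/np.tan(np.radians(im["vfov"])/2); c=np.array(im["R"])@X+np.array(im["t"])
    return f*c[0]/c[2]+im["cx"],f*c[1]/c[2]+im["cy"]
def save(n,p): cv2.imwrite("pics/"+n,p[:,:,::-1])
E
python3 - <<'E'
from h import *
s=robot.get_state();print(s["time_s"],s["position"],robot.pinch_z,np.round(s["tcp_rot"],3).tolist())
for c in("top","scene"):
    im=robot.get_image(c);save(c+".png",im["pixels"]);print(c,im["vfov"],np.round(-np.array(im["R"]).T@im["t"]))
    for l in("stage","peg","index","zero","lever_knob","pivot","dish","dish_cover","objective_can","oil_bottle","dust_cap","mouse"):
        for r in robot.place_of(c,l)[:2]: print(l,np.round(r["centre"],1),round(r["conf"],2),np.round(proj(im,np.array(r["centre"]))))
print(robot.get_state()["time_s"])
E
```

```text
0.0 [190.82125253 646.79864182 196.60181846] 18.700000000000003 [[-0.959, 0.283, -0.0], [0.283, 0.959, -0.002], [-0.0, -0.002, -1.0]]
top 49.111234342667196 [491. -76. 926.]
stage [501.1 -56.2  -2.9] 0.94 [312. 245.]
stage [496.4 -52.6  29.6] 0.34 [310. 247.]
peg [468.1 -80.7  60.1] 0.8 [323. 262.]
peg [ 4.557e+02  1.852e+02 -3.000e-01] 0.25 [197. 264.]
index [466.3  -9.7  25.7] 0.8 [288. 261.]
index [ 558.6 -187.4   58.6] 0.38 [378. 217.]
zero [446.3 -66.3  14.2] 0.8 [316. 272.]
lever_knob [ 559.4 -187.7   59.6] 0.45 [378. 217.]
lever_knob [ 518.4 -144.5   30.6] 0.33 [355. 237.]
pivot [ 519.4 -145.9   31. ] 0.81 [356. 237.]
dish_cover [ 567.5 -255.4   -7.3] 0.83 [406. 216.]
dish_cover [493.4 -55.1  27.9] 0.69 [311. 249.]
objective_can [707.  -80.8   2.5] 0.81 [326. 149.]
oil_bottle [533.3 146.2  -2.5] 0.63 [217. 228.]
dust_cap [458.4 183.9  -2.8] 0.86 [198. 263.]
mouse [ 710.1 -294.1   -3.1] 0.89 [424. 150.]
scene 52.94239251070821 [151. 567. 567.]
stage [495.1 -54.4  -1.8] 0.97 [350. 249.]
peg [470.4 -78.9  61.7] 0.87 [366. 223.]
index [463.4 -11.4  23.7] 0.76 [353. 255.]
zero [446.7 -65.5  17.7] 0.94 [372. 246.]
lever_knob [ 560.6 -189.6   55.4] 0.72 [355. 192.]
pivot [ 512.  -152.8   29.5] 0.79 [365. 214.]
pivot [451.6 180.4   0.5] 0.42 [305. 325.]
dish_cover [477.7  94.1  -2.5] 0.76 [320. 292.]
dish_cover [500.3 -57.8  28.2] 0.66 [349. 236.]
objective_can [ 707.6 -301.5    1.8] 0.54 [330. 178.]
objective_can [444.7 -62.7  16.4] 0.18 [372. 248.]
oil_bottle [533.9 153.8   1.7] 0.69 [278. 297.]
dust_cap [451.6 177.6   1.3] 0.96 [306. 324.]
mouse [ 709.5 -298.2    3.7] 0.68 [329. 178.]
mouse [ 510.3 -154.7   25. ] 0.52 [366. 215.]
1.3
```

View pics/top.png

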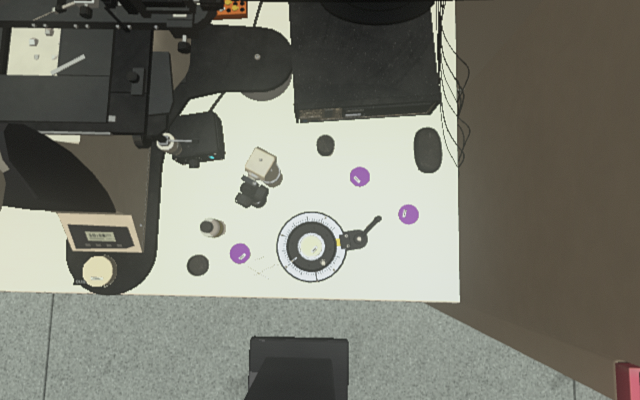

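View pics/scene.png

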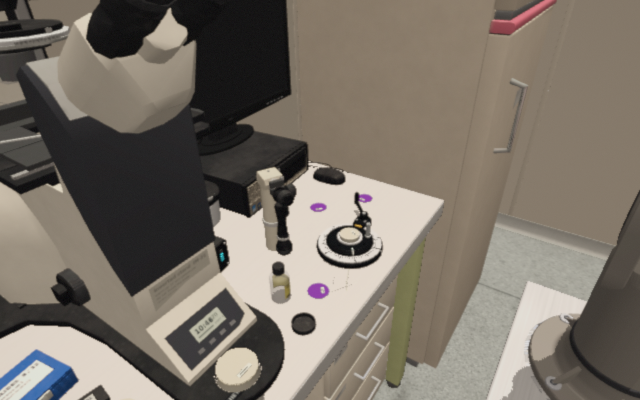

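Stage at (312,247) in top: peg (323,262), knob (378,217), pivot (355,238), index (288,261), zero line (316,272). The possible mix-ups are the purple lids (240,253), (360,177) and (408,214), and the can (325,145) against the knob. The dish cover on the stage is the cream one at (312,247). Next I check that the travel path is clear and take one close crop.

```bash
python3 - <<'E'
from h import *
for c in("top","scene"):
    im=robot.get_image(c);z=im["z_map"];f=200/np.tan(np.radians(im["vfov"])/2)
    v,u=np.mgrid[:400,:640];P=np.stack([(u-im["cx"])/f*z,(v-im["cy"])/f*z,z],-1).reshape(-1,3)[z.ravel()>0]
    W=(P-im["t"])@np.array(im["R"])
    print(c,"max z, rows x, cols y 700..-300 by 100")
    for x in range(100,800,50):
        print(x,[int(m.max()[()]) if m.size else -1 for y in range(600,-400,-100) for m in [W[(W[:,0]>=x)&(W[:,0]<x+50)&(W[:,1]>=y)&(W[:,1]<y+100),2]]])
    if c=="top": save("crop.png",cv2.resize(im["pixels"][190:300,260:420],None,fx=5,fy=5,interpolation=cv2.INTER_CUBIC))
E
```

```text
top max z, rows x, cols y 700..-300 by 100
100 [-787, -785, -787, -786, -784, -232, -229, -239, -248, -787]
150 [-787, -788, -784, -784, -786, -689, -688, -689, -688, -786]
200 [-785, -787, -787, -787, -787, -786, -786, -785, -786, -784]
250 [-786, -787, -786, -786, -785, -788, -787, -788, -785, -787]
300 [-791, -788, -793, -790, -792, -790, -790, -792, -792, -790]
350 [-1, 6, 6, 81, 5, 5, 5, 5, 5, 5]
400 [2, 5, 82, 95, 82, 15, 6, 27, 20, 6]
450 [3, 6, 101, 113, 108, 16, 21, 68, 31, 6]
500 [4, 6, 269, 420, 443, 87, 21, 45, 37, 5]
550 [4, 4, 12, -1, 474, 40, 196, 23, 61, 6]
600 [-1, -1, -1, 357, 478, 356, 197, 5, 6, 7]
650 [-1, -1, -1, 370, 370, 365, 193, 48, 6, 38]
700 [-1, -1, -1, 369, 372, 396, 386, 51, 6, 39]
750 [-1, -1, -1, 437, 458, 464, 459, 102, 102, 102]
scene max z, rows x, cols y 700..-300 by 100
100 [-1, -1, -1, -1, -1, 3, 15, 16, 3, -1]
150 [-1, -1, -1, -1, -1, -1, -1, -1, -1, -1]
200 [-1, -1, -1, -1, -1, -1, -1, -1, -1, -1]
250 [-1, -1, -1, -1, -1, -1, -1, -1, -1, -1]
300 [-1, -1, -1, -1, -1, -1, -1, -1, -1, -1]
350 [-1, -1, -1, 80, 3, 3, 3, 4, 4, 4]
400 [-1, -1, 80, 540, 532, 14, 8, 29, 18, 4]
450 [-1, -1, 108, 539, 511, 15, 20, 65, 27, 4]
500 [-1, -1, 422, 525, 412, 85, 21, 42, 56, 4]
550 [-1, -1, 475, 499, -1, 3, 195, 20, 59, 5]
600 [-1, -1, 478, 481, -1, 355, 195, 3, 4, 4]
650 [-1, 38, 368, 505, -1, 355, 192, 27, 4, 36]
700 [-1, 39, 369, 505, 498, 342, 3, 4, 4, 37]
750 [-1, 79, 369, 523, 498, -1, 4, 100, 100, 100]
```

View pics/crop.png

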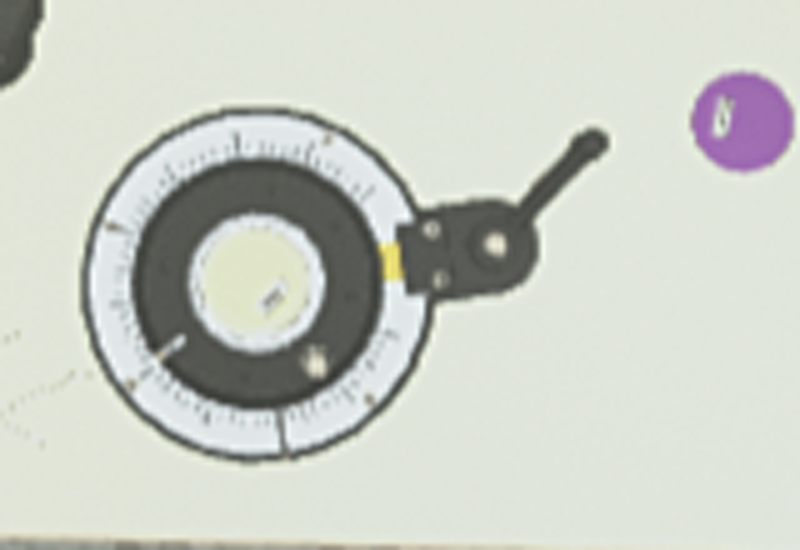

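```bash
python3 - <<'E'
from h import *
A=[]
for c in("top","scene"):
    im=robot.get_image(c);z=im["z_map"];f=200/np.tan(np.radians(im["vfov"])/2)
    v,u=np.mgrid[:400,:640];P=np.stack([(u-im["cx"])/f*z,(v-im["cy"])/f*z,z],-1).reshape(-1,3)[z.ravel()>0]
    A.append((P-im["t"])@np.array(im["R"]))
W=np.vstack(A);W=W[(W[:,0]>250)]
for zl,zh in((60,150),(150,300),(300,450),(450,700)):
    m=(W[:,2]>zl)&(W[:,2]<zh)
    print(zl,[(y,int(np.percentile(W[k,0],1))) for y in range(100,560,40) for k in [m&(W[:,1]>=y)&(W[:,1]<y+40)] if k.sum()>3])
E
```

```text
60 [(100, 527), (140, 519), (180, 665), (220, 444), (260, 409), (300, 395), (340, 397), (380, 423), (420, 489), (460, 775), (500, 795)]
150 [(140, 670), (180, 660), (220, 668), (260, 542), (300, 543), (340, 543), (380, 544), (420, 667)]
300 [(100, 679), (140, 643), (180, 642), (220, 640), (260, 542), (300, 477), (340, 478), (380, 543), (420, 640)]
450 [(100, 766), (140, 766), (180, 754), (260, 431), (300, 426), (340, 417), (380, 425)]
```

>>> arm_command --moves '[{"dz":0.02,"gripper":0},{"dx":0.013,"dy":-0.039,"dz":0.02,"gripper":0},{"dx":0.013,"dy":-0.039,"gripper":0},{"dx":0.013,"dy":-0.039,"gripper":0},{"dx":0.013,"dy":-0.039,"gripper":0},{"dx":0.013,"dy":-0.039,"gripper":0},{"dx":0.013,"dy":-0.039,"gripper":0},{"dx":0.013,"dy":-0.039,"gripper":0},{"dx":0.013,"dy":-0.039,"gripper":0},{"dx":0.024,"dy":-0.036,"gripper":0}]'

```text
invalid input at $.moves[0]: expected keys dx, dy, dz, wx, wy, wz, gripper
```

>>> arm_command --moves '[{"dx":0.024,"dy":-0.036,"gripper":0},{"dx":0.024,"dy":-0.036,"gripper":0},{"dx":0.024,"dy":-0.036,"gripper":0},{"dx":0.013,"dy":-0.043,"gripper":0},{"dx":0.013,"dy":-0.043,"gripper":0},{"dx":0.013,"dy":-0.043,"gripper":0},{"dx":0.006,"dy":-0.04,"gripper":0},{"dx":0.006,"dy":-0.04,"gripper":0},{"dx":0.006,"dy":-0.04,"gripper":0},{"gripper":0}]'

```text
invalid input at $.moves[0]: expected keys dx, dy, dz, wx, wy, wz, gripper
```

```bash
cat >> h.py <<'E'
def wrist(n=None):
    s=robot.get_state();im=robot.get_image("wrist")
    T=np.eye(4);T[:3,:3]=s["tcp_rot"];T[:3,3]=s["position"]
    M=np.linalg.inv(T@np.array(im["hand_eye"]));im["R"]=M[:3,:3];im["t"]=M[:3,3]
    if n: save(n,im["pixels"])
    return s,im
E
python3 - <<'E'
from h import *
s,im=wrist("w1.png");print(s["time_s"],s["position"],np.round(s["tcp_rot"],3).tolist(),im["vfov"],np.round(im["hand_eye"],2).tolist())
for l in("stage","peg","index","zero","lever_knob","pivot","dish_cover"):
    for r in robot.place_of("wrist",l)[:2]: print(l,np.round(r["centre"],1),round(r["conf"],2),np.round(proj(im,np.array(r["centre"]))))
E
```

```text
1.5 [190.93577756 647.44992887 197.56482328] [[-0.959, 0.283, -0.0], [0.283, 0.959, 0.0], [0.0, 0.0, -1.0]] 71.87581662395851 [[-0.0, -0.95, -0.3, 82.45], [1.0, -0.0, 0.0, -0.59], [-0.0, -0.3, 0.95, -187.89], [0.0, 0.0, 0.0, 1.0]]
```

View pics/w1.png

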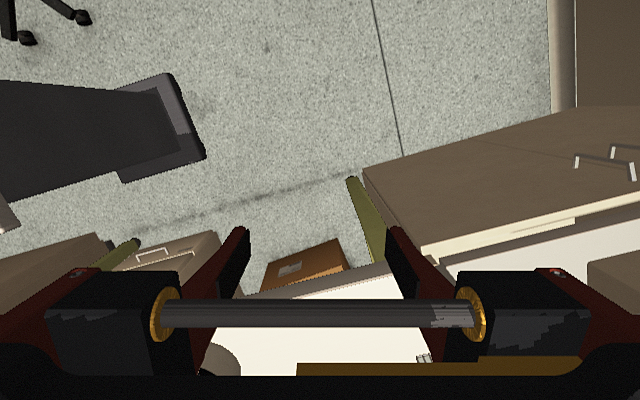

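>>> arm_command --moves '[{"dx":0,"dy":0,"dz":0.02,"wx":0,"wy":0,"wz":0,"gripper":0},{"dx":0.013,"dy":-0.039,"dz":0.02,"wx":0,"wy":0,"wz":0,"gripper":0},{"dx":0.013,"dy":-0.039,"dz":0,"wx":0,"wy":0,"wz":0,"gripper":0},{"dx":0.013,"dy":-0.039,"dz":0,"wx":0,"wy":0,"wz":0,"gripper":0},{"dx":0.013,"dy":-0.039,"dz":0,"wx":0,"wy":0,"wz":0,"gripper":0},{"dx":0.013,"dy":-0.039,"dz":0,"wx":0,"wy":0,"wz":0,"gripper":0},{"dx":0.013,"dy":-0.039,"dz":0,"wx":0,"wy":0,"wz":0,"gripper":0},{"dx":0.013,"dy":-0.039,"dz":0,"wx":0,"wy":0,"wz":0,"gripper":0},{"dx":0.013,"dy":-0.039,"dz":0,"wx":0,"wy":0,"wz":0,"gripper":0},{"dx":0.024,"dy":-0.036,"dz":0,"wx":0,"wy":0,"wz":0,"gripper":0}]'

```text
time_s: 2.9
position: [318.5, 297.8, 237.8]
tcp_rot: [[-0.96, 0.282, -0.0], [0.282, 0.96, 0.001], [0.0, 0.001, -1.0]]
ft_force: [1.7, 1.0, -0.4]
finger_gap: 0.132
finger_force: 0.0
```

>>> arm_command --moves '[{"dx":0.024,"dy":-0.036,"dz":0,"wx":0,"wy":0,"wz":0,"gripper":0},{"dx":0.024,"dy":-0.036,"dz":0,"wx":0,"wy":0,"wz":0,"gripper":0},{"dx":0.024,"dy":-0.036,"dz":0,"wx":0,"wy":0,"wz":0,"gripper":0},{"dx":0.013,"dy":-0.043,"dz":0,"wx":0,"wy":0,"wz":0,"gripper":0},{"dx":0.013,"dy":-0.043,"dz":0,"wx":0,"wy":0,"wz":0,"gripper":0},{"dx":0.013,"dy":-0.043,"dz":0,"wx":0,"wy":0,"wz":0,"gripper":0},{"dx":0.03,"dy":-0.036,"dz":0,"wx":0,"wy":0,"wz":0,"gripper":0},{"dx":0.03,"dy":-0.038,"dz":0,"wx":0,"wy":0,"wz":0,"gripper":0},{"dx":0.03,"dy":-0.038,"dz":0,"wx":0,"wy":0,"wz":0,"gripper":0},{"dx":0.03,"dy":-0.038,"dz":0,"wx":0,"wy":0,"wz":0,"gripper":0}]'

```text
time_s: 3.9
position: [551.1, -89.0, 237.9]
tcp_rot: [[-0.959, 0.282, 0.001], [0.282, 0.959, 0.0], [-0.001, 0.001, -1.0]]
ft_force: [1.3, 0.4, 0.4]
finger_gap: 0.005
finger_force: 0.0
```

```bash
python3 - <<'E'
from h import *
for i in range(4):robot.get_image("top")
s,im=wrist("w2.png");print(s["time_s"],s["position"],s["ft_force"],np.round(s["tcp_rot"],3).tolist())
for l in("stage","peg","index","zero","lever_knob","pivot","dish_cover"):
    for r in robot.place_of("wrist",l)[:2]: print(l,np.round(r["centre"],1),round(r["conf"],2),np.round(proj(im,np.array(r["centre"]))))
E
```

```text
4.1 [550.00223322 -88.65365631 237.22018236] [ 0.03250635  0.17765829 -0.52118137] [[-0.958, 0.285, -0.001], [0.285, 0.958, -0.001], [0.001, -0.001, -1.0]]
stage [499.4 -57.7   1.3] 0.66 [328. 126.]
peg [468.6 -81.4  65.9] 0.67 [305. 110.]
peg [448.9 -61.4  17.1] 0.36 [316.  92.]
zero [446.1 -60.1  16.8] 0.56 [316.  89.]
lever_knob [ 554.3 -188.3   55. ] 0.66 [251. 194.]
pivot [ 516.6 -150.    32.5] 0.77 [270. 158.]
dish_cover [478.   96.4  -5.8] 0.82 [426.  80.]
dish_cover [ 651.6 -155.6  -13.1] 0.82 [298. 229.]
```

View pics/w2.png

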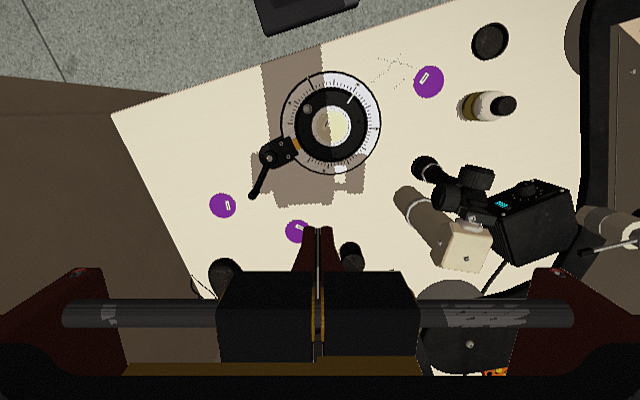

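The wrist view agrees with the scene: stage (328,126), peg (306,110), knob (252,193), zero line (315,88), index (352,97). Fitted poses are stage (498,-56) with yaw about 10°, pivot (516,-150) and knob (558,-186), so the dial is at about -61°. I go down beyond the knob.

>>> arm_command --moves '[{"dx":0.01,"dy":-0.023,"dz":0,"wx":0,"wy":0,"wz":6.5,"gripper":0},{"dx":0.01,"dy":-0.023,"dz":0,"wx":0,"wy":0,"wz":6.5,"gripper":0},{"dx":0.01,"dy":-0.023,"dz":0,"wx":0,"wy":0,"wz":6.5,"gripper":0},{"dx":0.01,"dy":-0.022,"dz":0,"wx":0,"wy":0,"wz":6.5,"gripper":0},{"dx":0,"dy":0,"dz":-0.03,"wx":0,"wy":0,"wz":0,"gripper":0},{"dx":0,"dy":0,"dz":-0.03,"wx":0,"wy":0,"wz":0,"gripper":0},{"dx":0,"dy":0,"dz":-0.03,"wx":0,"wy":0,"wz":0,"gripper":0},{"dx":0,"dy":0,"dz":-0.03,"wx":0,"wy":0,"wz":0,"gripper":0},{"dx":0,"dy":0,"dz":0,"wx":0,"wy":0,"wz":0,"gripper":0},{"dx":0,"dy":0,"dz":0,"wx":0,"wy":0,"wz":0,"gripper":0}]'

```text
time_s: 5.5
position: [590.0, -178.4, 118.0]
tcp_rot: [[-0.986, -0.166, -0.0], [-0.166, 0.986, -0.0], [0.0, 0.0, -1.0]]
ft_force: [0.3, 0.4, -0.1]
finger_gap: 0.004
finger_force: 0.0
```

```bash
python3 - <<'E'
from h import *
s,im=wrist();print(s["time_s"],s["position"],s["ft_force"],np.round(s["q"],2))
for c in("wrist","top"):
  if c=="top":im=robot.get_image("top")
  for l in("stage","peg","zero","lever_knob","pivot"):
    for r in robot.place_of(c,l)[:1]: print(l,np.round(r["centre"],1),round(r["conf"],2))
E
```

```text
5.5 [ 589.98392667 -178.43064762  118.02059377] [ 0.27769766  0.39727595 -0.13379012] [-0.18  0.51  0.5   1.8  -0.3   0.91  2.19]
stage [ 4.967e+02 -5.850e+01  2.000e-01] 0.82
peg [470.7 -78.8  61.6] 0.78
zero [446.6 -60.6  19.5] 0.84
lever_knob [ 555.6 -185.8   52.1] 0.69
pivot [ 518.1 -152.5   31.3] 0.84
stage [501.9 -56.6  -1.2] 0.56
peg [466.9 -81.6  60.9] 0.66
zero [443.9 -64.8  16.3] 0.61
```

>>> arm_command --moves '[{"dx":0,"dy":0,"dz":-0.026,"wx":0,"wy":0,"wz":0,"gripper":0},{"dx":0,"dy":0,"dz":-0.026,"wx":0,"wy":0,"wz":0,"gripper":0},{"dx":0,"dy":0,"dz":-0.026,"wx":0,"wy":0,"wz":0,"gripper":0},{"dx":-0.014,"dy":-0.005,"dz":0,"wx":0,"wy":0,"wz":0,"gripper":0},{"dx":-0.0032,"dy":-0.0035,"dz":0,"wx":0,"wy":0,"wz":0,"gripper":0},{"dx":-0.0035,"dy":-0.0032,"dz":0,"wx":0,"wy":0,"wz":0,"gripper":0},{"dx":-0.0039,"dy":-0.003,"dz":0,"wx":0,"wy":0,"wz":0,"gripper":0},{"dx":-0.004,"dy":-0.0025,"dz":0,"wx":0,"wy":0,"wz":0,"gripper":0},{"dx":-0.0043,"dy":-0.0022,"dz":0,"wx":0,"wy":0,"wz":0,"gripper":0},{"dx":-0.0044,"dy":-0.0019,"dz":0,"wx":0,"wy":0,"wz":0,"gripper":0}]'

```text
time_s: 7.1
position: [552.5, -200.0, 39.9]
tcp_rot: [[-0.986, -0.166, 0.001], [-0.166, 0.986, -0.0], [-0.001, -0.0, -1.0]]
ft_force: [0.2, -0.4, 0.1]
finger_gap: 0.005
finger_force: 0.0
```

```bash
python3 - <<'E'
from h import *
s,im=wrist("w3.png");print(s["time_s"],s["position"],s["ft_force"])
for l in("lever_knob","pivot"):
    for r in robot.place_of("wrist",l)[:1]: print(l,np.round(r["centre"],1),round(r["conf"],2))
E
```

```text
7.1 [ 552.52724982 -200.02615118   39.88087374] [ 0.23764278 -0.40858428  0.10142219]
lever_knob [ 554.6 -188.6   55.1] 0.73
pivot [ 516.5 -152.4   31.6] 0.83
```

View pics/w3.png

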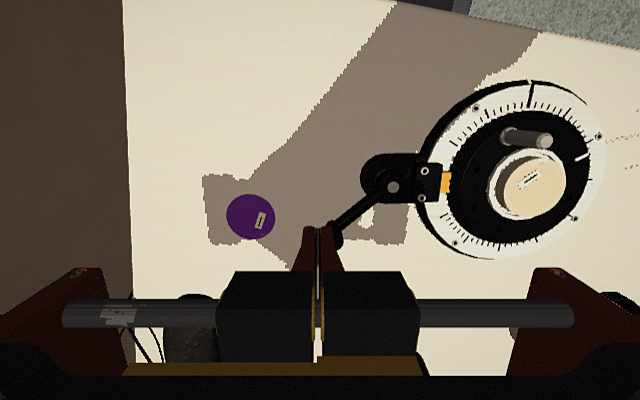

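The picture shows the finger (318,230) beside the knob (335,230), on its outer side. It slid past without touching, and the lever hasn't moved. I measure the real finger shape and refine the stage pose.

```bash
python3 - <<'E'
from h import *
s,im=wrist();z=im["z_map"];f=200/np.tan(np.radians(im["vfov"])/2)
v,u=np.mgrid[:400,:640];P=np.stack([(u-im["cx"])/f*z,(v-im["cy"])/f*z,z],-1)
H=np.array(im["hand_eye"]);T=(P.reshape(-1,3)@H[:3,:3].T+H[:3,3]).reshape(400,640,3)
for a in range(-60,10,6):
    m=(z>0)&(T[...,2]>=a)&(T[...,2]<a+6)&(abs(T[...,1])<16)&(abs(T[...,0])<25)
    if m.sum(): print(a,m.sum(),"y",T[m][:,1].min().round(1),T[m][:,1].max().round(1),"x",T[m][:,0].min().round(1),T[m][:,0].max().round(1))
W=(P.reshape(-1,3)-im["t"])@im["R"]; W=W.reshape(400,640,3)
m=(z>0)&(W[...,2]>50)&(W[...,2]<62)&(np.hypot(W[...,0]-556,W[...,1]+187)<15); print("knob?",m.sum(),W[m].min(0),W[m].max(0))
# ring: white pixels near z=17
px=im["pixels"].astype(int); m=(z>0)&(abs(W[...,2]-17)<3)&(px.min(-1)>150)&(np.hypot(W[...,0]-498,W[...,1]+57)<75)
p=W[m][:,:2].astype(np.float32)
from scipy.optimize import least_squares
h=cv2.convexHull(p)[:,0]; r=least_squares(lambda q:np.hypot(*(h-q[:2]).T)-q[2],[498,-57,70],loss="soft_l1");print("ring fit",r.x,len(h))
c=r.x[:2]
# angular brightness at z=17 radius 56..68 (whole-ring dark = zero line)
prof=[]
for d in np.arange(150,230,.5):
    b=[]
    for R in range(57,68):
        a=np.radians(d);x,y=proj(im,np.array([c[0]+R*np.cos(a),c[1]+R*np.sin(a),17]));b.append(px[int(round(y)),int(round(x))].mean())
    prof.append((np.max(b[7:]),d))
print(sorted(prof)[:5])
save("w4.png",cv2.resize(im["pixels"][180:280,260:400],None,fx=5,fy=5,interpolation=cv2.INTER_CUBIC))
E
```

```text
-60 211 y -10.7 9.6 x 9.0 11.9
-54 162 y -9.7 8.9 x 8.6 12.0
-48 160 y -9.5 8.4 x 8.3 12.1
-42 126 y -9.7 8.5 x 8.8 11.7
-36 133 y -9.6 8.4 x 8.7 11.6
-30 68 y -9.6 8.5 x 9.1 11.5
-24 69 y 10.6 15.5 x -10.2 -1.1
-18 49 y 10.1 15.7 x -8.3 -0.0
-12 28 y 10.3 15.9 x -2.8 0.3
-6 27 y 10.1 15.9 x -2.5 -0.0
0 53 y 7.4 15.7 x -2.1 3.7
6 30 y 6.0 15.9 x -3.0 3.3
knob? 138 [ 550.25475693 -189.89293295   50.16764906] [ 560.21189759 -182.11694032   60.00488748]
ring fit [498.46725849 -53.90417851  70.0857423 ] 59
[(np.float64(0.0), np.float64(190.5)), (np.float64(13.666666666666666), np.float64(190.0)), (np.float64(99.0), np.float64(189.5)), (np.float64(127.0), np.float64(191.0)), (np.float64(150.66666666666666), np.float64(224.5))]
```

View pics/w4.png

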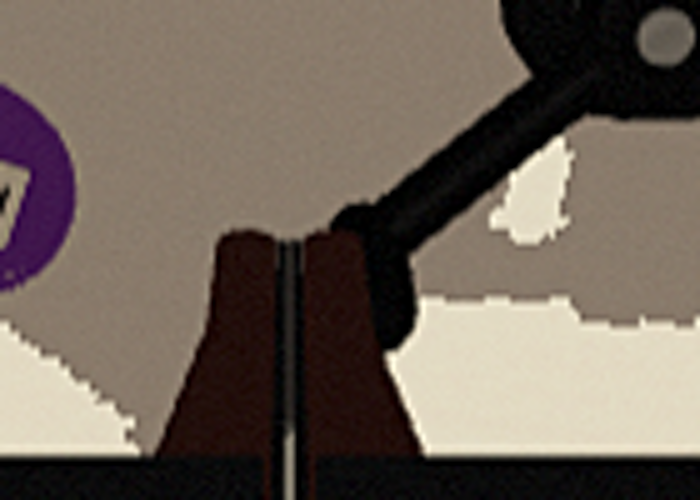

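>>> arm_command --moves '[{"dx":0.018,"dy":-0.002,"dz":0,"wx":0,"wy":0,"wz":0,"gripper":0},{"dx":0.018,"dy":0,"dz":0,"wx":0,"wy":0,"wz":0,"gripper":0},{"dx":0,"dy":0.024,"dz":0,"wx":0,"wy":0,"wz":0,"gripper":0},{"dx":-0.008,"dy":0,"dz":0,"wx":0,"wy":0,"wz":0,"gripper":0},{"dx":-0.006,"dy":0,"dz":0,"wx":0,"wy":0,"wz":0,"gripper":0},{"dx":-0.003,"dy":-0.002,"dz":0,"wx":0,"wy":0,"wz":0,"gripper":0},{"dx":-0.0032,"dy":-0.0035,"dz":0,"wx":0,"wy":0,"wz":0,"gripper":0},{"dx":-0.0035,"dy":-0.0032,"dz":0,"wx":0,"wy":0,"wz":0,"gripper":0},{"dx":-0.0039,"dy":-0.003,"dz":0,"wx":0,"wy":0,"wz":0,"gripper":0},{"dx":0,"dy":0,"dz":0,"wx":0,"wy":0,"wz":0,"gripper":0}]'

```text
time_s: 8.3
position: [560.2, -190.7, 39.6]
tcp_rot: [[-0.986, -0.165, -0.0], [-0.165, 0.986, -0.0], [0.0, -0.0, -1.0]]
ft_force: [0.3, -0.2, 0.2]
finger_gap: 0.005
finger_force: 0.0
```

```bash
cat > look.py <<'E'
from h import *
import sys
s,im=wrist();print(s["time_s"],s["position"],s["ft_force"])
for c in ("wrist","top"):
  if c=="top": robot.get_image("top")
  for l in sys.argv[1:]:
    for r in robot.place_of(c,l)[:2]:
        d=np.array(r["centre"])-(516.4,-150.4,0); e=np.array(r["centre"])-(498.5,-55,0)
        print(c,l,np.round(r["centre"],1),round(r["conf"],2),"pivot ang",np.degrees(np.arctan2(d[1],d[0])).round(1),"axis ang",np.degrees(np.arctan2(e[1],e[0])).round(1)%360)
E
python3 look.py lever_knob
```

```text
8.3 [ 560.23171554 -190.7132299    39.62357591] [ 0.27100341 -0.23208726  0.21407929]
```

```bash
cat > lev.py <<'E'
from h import *
s,im=wrist();z=im["z_map"];f=200/np.tan(np.radians(im["vfov"])/2)
v,u=np.mgrid[:400,:640];P=np.stack([(u-im["cx"])/f*z,(v-im["cy"])/f*z,z],-1)
W=((P.reshape(-1,3)-im["t"])@im["R"]).reshape(400,640,3)
T=(W-s["position"])@np.array(s["tcp_rot"])
d=W[...,:2]-(516.4,-150.4); r=np.hypot(d[...,0],d[...,1]); a=np.degrees(np.arctan2(d[...,1],d[...,0]))
fing=(abs(T[...,1])<9)&(abs(T[...,0])<13)
print(np.round(s["position"],1),s["ft_force"].round(1) if hasattr(s["ft_force"],"round") else s["ft_force"])
for lo in(26,32,38,44,50):
    m=(z>0)&(r<64)&(W[...,2]>22)&(W[...,2]<62)&(r>=lo)&(r<lo+6)&(a<20)&(a>-160)&(T[...,2]>-25)
    if m.sum(): print(lo,m.sum(),"ang",np.percentile(a[m],[2,50,98]).round(1),"z",np.percentile(W[m][:,2],[2,50,98]).round(1))
E
python3 lev.py
```

```text
[ 561.3 -189.3   39.6] [0.2 0.1 0.8]
26 104 ang [-53.2 -46.2 -35.5] z [29.2 33.4 35.5]
32 105 ang [-51.  -45.4 -37.1] z [30.3 34.1 35.9]
38 103 ang [-50.  -45.3 -37.8] z [31.4 34.9 36.7]
44 153 ang [-48.8 -44.2 -38.2] z [32.3 36.8 55.9]
50 176 ang [-49.4 -48.3 -45.3] z [29.4 49.5 58.8]
```

The finger's lower end looks about 20 mm higher than the TCP suggests, so it may be passing over the 58 mm knob. I back off, lower to z≈24 and try again. That clears the lug, since the finger stays more than 40 mm from the pivot.

>>> arm_command --moves '[{"dx":0.028,"dy":0.003,"dz":0,"wx":0,"wy":0,"wz":0,"gripper":0},{"dx":0,"dy":0.008,"dz":-0.008,"wx":0,"wy":0,"wz":0,"gripper":0},{"dx":0,"dy":0,"dz":-0.008,"wx":0,"wy":0,"wz":0,"gripper":0},{"dx":-0.009,"dy":0,"dz":0,"wx":0,"wy":0,"wz":0,"gripper":0},{"dx":-0.006,"dy":0,"dz":0,"wx":0,"wy":0,"wz":0,"gripper":0},{"dx":-0.003,"dy":-0.002,"dz":0,"wx":0,"wy":0,"wz":0,"gripper":0},{"dx":-0.0032,"dy":-0.0035,"dz":0,"wx":0,"wy":0,"wz":0,"gripper":0},{"dx":-0.0035,"dy":-0.0032,"dz":0,"wx":0,"wy":0,"wz":0,"gripper":0},{"dx":-0.0039,"dy":-0.003,"dz":0,"wx":0,"wy":0,"wz":0,"gripper":0},{"dx":0,"dy":0,"dz":0,"wx":0,"wy":0,"wz":0,"gripper":0}]'

```text
time_s: 9.55
position: [559.8, -191.1, 23.8]
tcp_rot: [[-0.986, -0.165, -0.0], [-0.165, 0.986, -0.0], [0.0, -0.0, -1.0]]
ft_force: [0.7, -0.7, 0.4]
finger_gap: 0.008
finger_force: 0.0
```

```bash
python3 lev.py; python3 - <<'E'
from h import *
im=robot.get_image("scene");x,y=proj(im,np.array(robot.get_state()["position"]));print(x,y)
x,y=int(x),int(y);save("s2.png",cv2.resize(im["pixels"][max(0,y-70):y+50,x-70:x+70],None,fx=5,fy=5,interpolation=cv2.INTER_CUBIC))
E
```

```text
[ 559.8 -191.1   23.8] [ 0.7 -0.7  0.4]
26 122 ang [-70.9 -64.3 -53.8] z [29.8 33.3 34.8]
32 123 ang [-69.3 -63.5 -54.8] z [30.2 34.1 36.1]
38 126 ang [-67.9 -63.3 -55.3] z [31.1 35.2 37.5]
44 136 ang [-66.8 -62.7 -56.4] z [32.3 36.3 46.8]
50 95 ang [-67.3 -66.5 -64.6] z [28.4 40.  48.4]
355.33715936756965 203.22683484535267
```

View pics/s2.png

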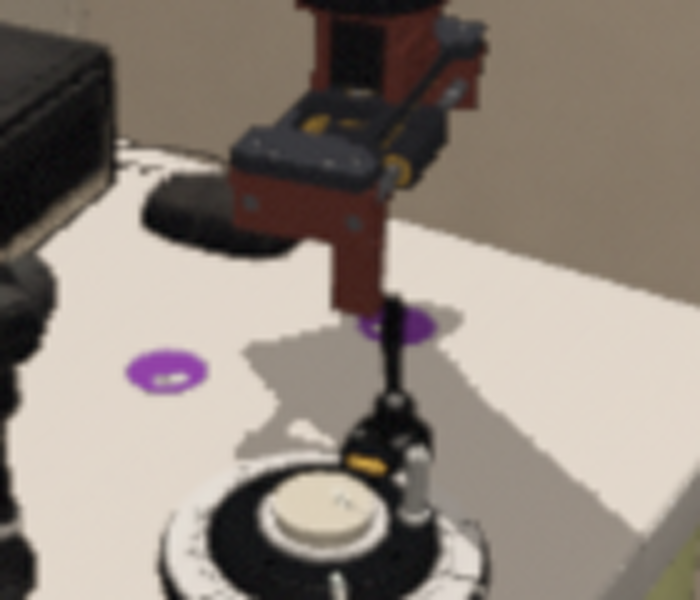

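>>> arm_command --moves '[{"dx":-0.0052,"dy":-0.0027,"dz":0,"wx":0,"wy":0,"wz":0,"gripper":0},{"dx":-0.0045,"dy":-0.0016,"dz":0,"wx":0,"wy":0,"wz":0,"gripper":0},{"dx":-0.0045,"dy":-0.0016,"dz":0,"wx":0,"wy":0,"wz":0,"gripper":0},{"dx":-0.0047,"dy":-0.0009,"dz":0,"wx":0,"wy":0,"wz":0,"gripper":0},{"dx":-0.0047,"dy":-0.0009,"dz":0,"wx":0,"wy":0,"wz":0,"gripper":0},{"dx":-0.0048,"dy":0,"dz":0,"wx":0,"wy":0,"wz":0,"gripper":0},{"dx":-0.0048,"dy":0,"dz":0,"wx":0,"wy":0,"wz":0,"gripper":0},{"dx":-0.0047,"dy":0.0009,"dz":0,"wx":0,"wy":0,"wz":0,"gripper":0},{"dx":-0.0047,"dy":0.0009,"dz":0,"wx":0,"wy":0,"wz":0,"gripper":0},{"dx":-0.0045,"dy":0.0016,"dz":0,"wx":0,"wy":0,"wz":0,"gripper":0}]'

```text
time_s: 10.65
position: [512.8, -194.3, 23.5]
tcp_rot: [[-0.986, -0.166, -0.0], [-0.166, 0.986, 0.0], [0.0, 0.0, -1.0]]
ft_force: [2.5, -2.1, 1.2]
finger_gap: 0.007
finger_force: 1.0
```

```bash
python3 lev.py
```

```text
[ 512.8 -194.3   23.5] [ 2.5 -2.1  1.2]
26 105 ang [-120.2 -113.4 -103. ] z [29.6 33.3 35. ]
32 109 ang [-118.8 -113.5 -104.4] z [30.3 34.2 35.9]
38 112 ang [-117.4 -112.8 -105.2] z [30.5 35.  36.5]
44 97 ang [-116.6 -113.4 -106.3] z [32.  35.6 37.5]
50 49 ang [-117.  -116.5 -115. ] z [31.1 39.1 47.9]
```

>>> arm_command --moves '[{"dx":-0.003,"dy":0.001,"dz":0,"wx":0,"wy":0,"wz":0,"gripper":0},{"dx":-0.003,"dy":0.0015,"dz":0,"wx":0,"wy":0,"wz":0,"gripper":0},{"dx":-0.003,"dy":0.0015,"dz":0,"wx":0,"wy":0,"wz":0,"gripper":0},{"dx":-0.001,"dy":0.0005,"dz":0,"wx":0,"wy":0,"wz":0,"gripper":0},{"dx":0,"dy":0,"dz":0,"wx":0,"wy":0,"wz":0,"gripper":0},{"dx":0,"dy":0,"dz":0,"wx":0,"wy":0,"wz":0,"gripper":0},{"dx":0,"dy":0,"dz":0,"wx":0,"wy":0,"wz":0,"gripper":0},{"dx":0,"dy":0,"dz":0,"wx":0,"wy":0,"wz":0,"gripper":0},{"dx":0,"dy":0,"dz":0,"wx":0,"wy":0,"wz":0,"gripper":0},{"dx":0,"dy":0,"dz":0,"wx":0,"wy":0,"wz":0,"gripper":0}]'

```text
time_s: 11.7
position: [504.4, -190.3, 23.8]
tcp_rot: [[-0.986, -0.166, 0.002], [-0.166, 0.986, -0.001], [-0.002, -0.001, -1.0]]
ft_force: [5.2, -2.1, -1.5]
finger_gap: 0.003
finger_force: 2.1
```

```bash
python3 lev.py
```

```text
[ 504.4 -190.3   23.8] [ 5.2 -2.1 -1.5]
26 100 ang [-129.7 -122.7 -112.3] z [29.1 33.3 35.1]
32 84 ang [-128.  -123.8 -116. ] z [30.5 34.  35.8]
38 102 ang [-126.9 -122.4 -115.4] z [30.7 35.1 36.7]
44 77 ang [-126.  -123.3 -115.7] z [31.6 35.9 37.2]
50 46 ang [-126.3 -126.  -123.9] z [31.1 38.6 48.4]
```

>>> arm_command --moves '[{"dx":0.014,"dy":-0.006,"dz":0,"wx":0,"wy":0,"wz":0,"gripper":0},{"dx":0,"dy":0,"dz":0.035,"wx":0,"wy":0,"wz":0,"gripper":0},{"dx":0,"dy":0,"dz":0.035,"wx":0,"wy":0,"wz":0,"gripper":0},{"dx":-0.019,"dy":0.03,"dz":0,"wx":0,"wy":0,"wz":-7.25,"gripper":0},{"dx":-0.019,"dy":0.03,"dz":0,"wx":0,"wy":0,"wz":-7.25,"gripper":0},{"dx":-0.019,"dy":0.03,"dz":0,"wx":0,"wy":0,"wz":-7.25,"gripper":0},{"dx":-0.019,"dy":0.032,"dz":0,"wx":0,"wy":0,"wz":-7.25,"gripper":0},{"dx":0,"dy":0,"dz":0,"wx":0,"wy":0,"wz":0,"gripper":0},{"dx":0,"dy":0,"dz":0,"wx":0,"wy":0,"wz":0,"gripper":0},{"dx":0,"dy":0,"dz":0,"wx":0,"wy":0,"wz":0,"gripper":0}]'

```text
time_s: 12.75
position: [441.4, -74.7, 93.6]
tcp_rot: [[-0.943, 0.332, -0.0], [0.332, 0.943, -0.0], [0.0, -0.0, -1.0]]
ft_force: [0.4, -0.5, 0.1]
finger_gap: 0.01
finger_force: 0.0
```

```bash
python3 look.py peg index stage lever_knob
```

```text
12.75 [441.36957103 -74.68935471  93.59487113] [ 0.36799525 -0.54943509  0.14951234]
wrist peg [466.9 -79.2  63.9] 0.88 pivot ang 124.8 axis ang 217.4
wrist index [468.1 -14.9  23.4] 0.73 pivot ang 109.6 axis ang 127.2
wrist stage [498.9 -58.7   2.9] 0.92 pivot ang 100.8 axis ang 276.2
wrist lever_knob [ 484.9 -197.1   56.6] 0.85 pivot ang -124.0 axis ang 264.5
top peg [468.5 -80.6  59.5] 0.7 pivot ang 124.5 axis ang 220.5
top index [500.5 -58.6  -0. ] 0.36 pivot ang 99.8 axis ang 299.1
top stage [498.3 -58.2  -0.6] 0.89 pivot ang 101.1 axis ang 266.4
top stage [ 520.  -148.9   30.5] 0.34 pivot ang 22.6 axis ang 282.9
top lever_knob [ 490.7 -197.8   60.7] 0.6 pivot ang -118.5 axis ang 266.9
top lever_knob [530.4 145.9  -1.2] 0.18 pivot ang 87.3 axis ang 81.0
```

>>> arm_command --moves '[{"dx":0,"dy":0,"dz":-0.032,"wx":0,"wy":0,"wz":0,"gripper":0},{"dx":0,"dy":0,"dz":-0.032,"wx":0,"wy":0,"wz":0,"gripper":0},{"dx":0.0055,"dy":-0.003,"dz":0,"wx":0,"wy":0,"wz":0,"gripper":0},{"dx":0.005,"dy":-0.003,"dz":0,"wx":0,"wy":0,"wz":0,"gripper":0},{"dx":0.0027,"dy":-0.0027,"dz":0,"wx":0,"wy":0,"wz":0,"gripper":0},{"dx":0.0027,"dy":-0.0027,"dz":0,"wx":0,"wy":0,"wz":0,"gripper":0},{"dx":0.0028,"dy":-0.002,"dz":0,"wx":0,"wy":0,"wz":0,"gripper":0},{"dx":0.0028,"dy":-0.002,"dz":0,"wx":0,"wy":0,"wz":0,"gripper":0},{"dx":0.0032,"dy":-0.0015,"dz":0,"wx":0,"wy":0,"wz":0,"gripper":0},{"dx":0,"dy":0,"dz":0,"wx":0,"wy":0,"wz":0,"gripper":0}]'

```text
time_s: 14.25
position: [467.6, -91.4, 30.3]
tcp_rot: [[-0.943, 0.333, 0.003], [0.333, 0.943, -0.0], [-0.002, 0.001, -1.0]]
ft_force: [-2.1, -0.4, 0.4]
finger_gap: 0.001
finger_force: 0.7
```

```bash
python3 look.py peg index zero dish_cover
```

```text
14.25 [467.57227772 -91.35091059  30.29143079] [-2.12457391 -0.4358824   0.42538725]
wrist peg [495.1 -55.8   2. ] 0.4 pivot ang 102.7 axis ang 193.2
wrist index [451.4 -35.2  24.4] 0.65 pivot ang 119.4 axis ang 157.2
wrist zero [446.  -59.5  17.3] 0.68 pivot ang 127.8 axis ang 184.9
wrist dish_cover [475.5  96.4  -4.6] 0.88 pivot ang 99.4 axis ang 98.6
wrist dish_cover [ 570.7 -258.6   -9.5] 0.76 pivot ang -63.4 axis ang 289.5
top index [ 517.7 -145.2   28.5] 0.62 pivot ang 76.0 axis ang 282.0
top dish_cover [484.7  99.3  -6. ] 0.67 pivot ang 97.2 axis ang 95.1
top dish_cover [ 644.7 -152.5   -9.2] 0.64 pivot ang -0.9 axis ang 326.3
```

```bash
cat > ang.py <<'E'
from h import *
from scipy.optimize import least_squares
s,im=wrist();z=im["z_map"];f=200/np.tan(np.radians(im["vfov"])/2)
v,u=np.mgrid[:400,:640];P=np.stack([(u-im["cx"])/f*z,(v-im["cy"])/f*z,z],-1)
W=((P.reshape(-1,3)-im["t"])@im["R"]).reshape(400,640,3);g=im["pixels"].astype(np.float32).mean(-1)
m=(z>0)&(abs(W[...,2]-17)<4)&(g>140)&(abs(np.hypot(W[...,0]-498,W[...,1]+56)-63)<12)
h=cv2.convexHull(np.array([world(im,b,a,17)[:2] for a,b in np.argwhere(m)],np.float32))[:,0]
q=least_squares(lambda q:np.hypot(*(h-q[:2]).T)-70,[498,-56],loss="soft_l1",f_scale=1.0).x
def prof(rs,zs,A):
    X=[[proj(im,np.array([q[0]+r*np.cos(a),q[1]+r*np.sin(a),w])) for r,w in zip(rs,zs)] for a in np.radians(A)]
    X=np.array(X,np.float32); return cv2.remap(g,X[...,0],X[...,1],cv2.INTER_LINEAR)
A=np.arange(100,215,.25)
zp=prof(np.arange(64,68,.5),[17]*8,A).max(1); sel=(A>175)
k=A[sel][np.argmin(zp[sel])]; w=np.clip(zp[sel].max()*.6-zp[sel],0,None)*(abs(A[sel]-k)<3); za=(w*A[sel]).sum()/w.sum()
ip=prof(np.arange(41,46,.5),[29]*10,A).min(1);k=A[np.argmax(ip)];w=np.clip(ip-ip.max()*.5,0,None)*(abs(A-k)<4);ia=(w*A).sum()/w.sum()
print("t",round(s["time_s"],2),"tcp",np.round(s["position"],1),"c",q.round(1),"zero",za.round(2),zp[sel].min(),"index",ia.round(2),ip.max().round(),np.median(ip),"diff",(za-ia).round(2))
E
python3 ang.py
```

```text
t 14.75 tcp [466.4 -90.8  29.7] c [499.  -54.5] zero 190.24 1.96875 index 159.95 204.0 2.7294922 diff 30.29
```

>>> arm_command --moves '[{"dx":0.0034,"dy":-0.001,"dz":0,"wx":0,"wy":0,"wz":0,"gripper":0},{"dx":0.0034,"dy":-0.0008,"dz":0,"wx":0,"wy":0,"wz":0,"gripper":0},{"dx":0.0034,"dy":-0.0004,"dz":0,"wx":0,"wy":0,"wz":0,"gripper":0},{"dx":0.0034,"dy":-0.0002,"dz":0,"wx":0,"wy":0,"wz":0,"gripper":0},{"dx":0.002,"dy":0,"dz":0,"wx":0,"wy":0,"wz":0,"gripper":0},{"dx":0.001,"dy":0,"dz":0,"wx":0,"wy":0,"wz":0,"gripper":0},{"dx":0,"dy":0,"dz":0,"wx":0,"wy":0,"wz":0,"gripper":0},{"dx":0,"dy":0,"dz":0,"wx":0,"wy":0,"wz":0,"gripper":0},{"dx":0,"dy":0,"dz":0,"wx":0,"wy":0,"wz":0,"gripper":0},{"dx":0,"dy":0,"dz":0,"wx":0,"wy":0,"wz":0,"gripper":0}]'

```text
time_s: 15.8
position: [483.1, -93.1, 29.7]
tcp_rot: [[-0.943, 0.332, 0.001], [0.332, 0.943, 0.0], [-0.001, 0.0, -1.0]]
ft_force: [-0.5, 0.6, -0.7]
finger_gap: 0.006
finger_force: 0.3
```

```bash
python3 ang.py
```

```text
t 15.8 tcp [483.1 -93.1  29.7] c [499.2 -54.4] zero 190.27 2.4479165 index 182.55 146.0 5.789876 diff 7.72
```

>>> arm_command --moves '[{"dx":0.002,"dy":0,"dz":0,"wx":0,"wy":0,"wz":0,"gripper":0},{"dx":0.0015,"dy":0.0002,"dz":0,"wx":0,"wy":0,"wz":0,"gripper":0},{"dx":0.001,"dy":0.0002,"dz":0,"wx":0,"wy":0,"wz":0,"gripper":0},{"dx":0,"dy":0,"dz":0,"wx":0,"wy":0,"wz":0,"gripper":0},{"dx":0,"dy":0,"dz":0,"wx":0,"wy":0,"wz":0,"gripper":0},{"dx":0,"dy":0,"dz":0,"wx":0,"wy":0,"wz":0,"gripper":0},{"dx":0,"dy":0,"dz":0,"wx":0,"wy":0,"wz":0,"gripper":0},{"dx":0,"dy":0,"dz":0,"wx":0,"wy":0,"wz":0,"gripper":0},{"dx":0,"dy":0,"dz":0,"wx":0,"wy":0,"wz":0,"gripper":0},{"dx":0,"dy":0,"dz":0,"wx":0,"wy":0,"wz":0,"gripper":0}]'

```text
time_s: 16.85
position: [487.3, -92.9, 29.6]
tcp_rot: [[-0.943, 0.333, 0.0], [0.333, 0.943, 0.0], [-0.0, 0.0, -1.0]]
ft_force: [-0.8, -0.7, -0.3]
finger_gap: 0.005
finger_force: 0.2
```

```bash
python3 ang.py
```

```text
t 16.85 tcp [487.3 -92.9  29.6] c [499.1 -54.4] zero 190.25 3.3229167 index 188.73 148.0 7.9915366 diff 1.53
```

>>> arm_command --moves '[{"dx":0.001,"dy":0.0001,"dz":0,"wx":0,"wy":0,"wz":0,"gripper":0},{"dx":0,"dy":0,"dz":0,"wx":0,"wy":0,"wz":0,"gripper":0},{"dx":0,"dy":0,"dz":0,"wx":0,"wy":0,"wz":0,"gripper":0},{"dx":0,"dy":0,"dz":0,"wx":0,"wy":0,"wz":0,"gripper":0},{"dx":-0.005,"dy":0.001,"dz":0,"wx":0,"wy":0,"wz":0,"gripper":0},{"dx":-0.01,"dy":0,"dz":0,"wx":0,"wy":0,"wz":0,"gripper":0},{"dx":0,"dy":0,"dz":0.03,"wx":0,"wy":0,"wz":0,"gripper":0},{"dx":0,"dy":0,"dz":0.03,"wx":0,"wy":0,"wz":0,"gripper":0},{"dx":0,"dy":0,"dz":0,"wx":0,"wy":0,"wz":0,"gripper":0},{"dx":0,"dy":0,"dz":0,"wx":0,"wy":0,"wz":0,"gripper":0}]'

```text
time_s: 17.9
position: [473.2, -91.5, 89.8]
tcp_rot: [[-0.943, 0.332, 0.002], [0.332, 0.943, 0.001], [-0.001, 0.001, -1.0]]
ft_force: [0.0, -1.0, -0.0]
finger_gap: 0.009
finger_force: 0.0
```

```bash
python3 ang.py; python3 - <<'E'
from h import *
s,im=wrist();x,y=map(int,proj(im,np.array([450,-60,20])));print(x,y)
save("w5.png",cv2.resize(im["pixels"][max(0,y-50):y+70,x-80:x+80],None,fx=5,fy=5,interpolation=cv2.INTER_CUBIC))
E
python3 look.py lever_knob pivot
```

```text
t 17.9 tcp [473.2 -91.5  89.8] c [499.1 -54.5] zero 190.33 8.225912 index 189.51 144.0 5.979492 diff 0.82
341 164
18.0 [472.29582447 -91.50704931  88.81578071] [ 0.64024261 -0.74995133 -0.21920373]
wrist lever_knob [ 487.4 -200.    54.7] 0.74 pivot ang -120.3 axis ang 265.6
wrist lever_knob [498.2 -55.8   3.6] 0.58 pivot ang 100.9 axis ang 249.4
wrist pivot [ 515.4 -151.5   31. ] 0.62 pivot ang -132.3 axis ang 279.9
top pivot [ 516.5 -147.6   29.4] 0.67 pivot ang 88.0 axis ang 281.0
```

View pics/w5.png

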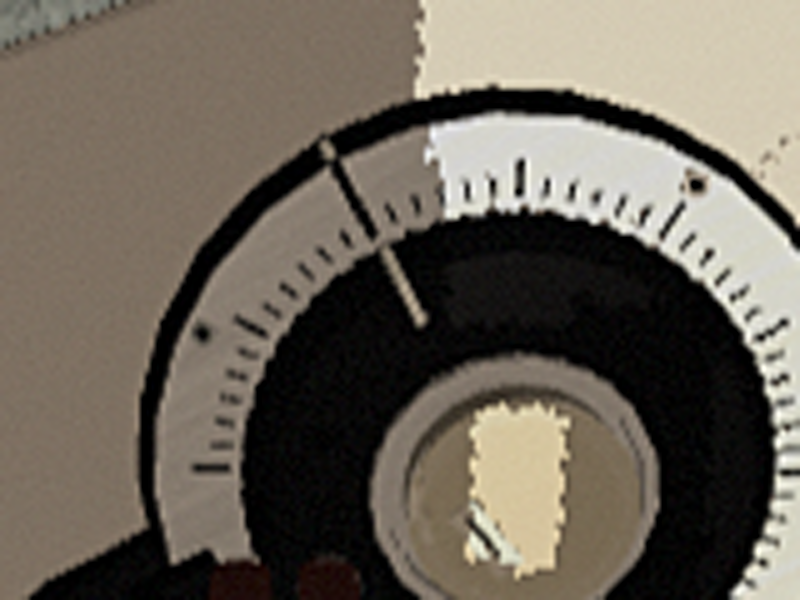

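The view shows the white index (400,285) running straight into the long zero line (355,185), about 0.8° off, with the lid in its seat. Next is the lever, pushed back from the robot's side.

>>> arm_command --moves '[{"dx":-0.003,"dy":-0.026,"dz":0,"wx":0,"wy":0,"wz":7.4,"gripper":0},{"dx":-0.003,"dy":-0.026,"dz":0,"wx":0,"wy":0,"wz":7.4,"gripper":0},{"dx":-0.003,"dy":-0.026,"dz":0,"wx":0,"wy":0,"wz":7.4,"gripper":0},{"dx":-0.003,"dy":-0.026,"dz":0,"wx":0,"wy":0,"wz":7.4,"gripper":0},{"dx":0,"dy":0,"dz":-0.033,"wx":0,"wy":0,"wz":0,"gripper":0},{"dx":0,"dy":0,"dz":-0.033,"wx":0,"wy":0,"wz":0,"gripper":0},{"dx":0.01,"dy":-0.002,"dz":0,"wx":0,"wy":0,"wz":0,"gripper":0},{"dx":0.004,"dy":-0.001,"dz":0,"wx":0,"wy":0,"wz":0,"gripper":0},{"dx":0.0045,"dy":-0.0018,"dz":0,"wx":0,"wy":0,"wz":0,"gripper":0},{"dx":0.0045,"dy":-0.0015,"dz":0,"wx":0,"wy":0,"wz":0,"gripper":0}]'

```text
time_s: 19.3
position: [484.4, -202.9, 24.4]
tcp_rot: [[-0.984, -0.176, 0.0], [-0.176, 0.984, -0.001], [-0.0, -0.001, -1.0]]
ft_force: [-3.7, -2.5, -2.4]
finger_gap: 0.004
finger_force: 1.9
```

```bash
python3 lev.py
```

```text
[ 484.4 -202.9   24.4] [-3.7 -2.5 -2.4]
26 87 ang [-114.9 -110.3 -100.1] z [28.8 33.1 34.5]
32 33 ang [-113.5 -111.7 -107.5] z [29.  32.8 34.7]
```

>>> arm_command --moves '[{"dx":0.0037,"dy":-0.0008,"dz":0,"wx":0,"wy":0,"wz":0,"gripper":0},{"dx":0.0037,"dy":-0.0008,"dz":0,"wx":0,"wy":0,"wz":0,"gripper":0},{"dx":0.0037,"dy":-0.0007,"dz":0,"wx":0,"wy":0,"wz":0,"gripper":0},{"dx":0.0048,"dy":0,"dz":0,"wx":0,"wy":0,"wz":0,"gripper":0},{"dx":0.0048,"dy":0,"dz":0,"wx":0,"wy":0,"wz":0,"gripper":0},{"dx":0.0047,"dy":0.0008,"dz":0,"wx":0,"wy":0,"wz":0,"gripper":0},{"dx":0.0047,"dy":0.0009,"dz":0,"wx":0,"wy":0,"wz":0,"gripper":0},{"dx":0.0045,"dy":0.0016,"dz":0,"wx":0,"wy":0,"wz":0,"gripper":0},{"dx":0.0045,"dy":0.0017,"dz":0,"wx":0,"wy":0,"wz":0,"gripper":0},{"dx":0.0042,"dy":0.0023,"dz":0,"wx":0,"wy":0,"wz":0,"gripper":0}]'

```text
time_s: 20.35
position: [527.8, -197.0, 23.5]
tcp_rot: [[-0.984, -0.177, -0.0], [-0.177, 0.984, -0.0], [0.0, -0.0, -1.0]]
ft_force: [-2.6, -3.3, 0.2]
finger_gap: 0.005
finger_force: 1.5
```

```bash
python3 lev.py;python3 ang.py
```

```text
[ 527.8 -197.    23.5] [-2.6 -3.3  0.2]
26 113 ang [-69.  -63.1 -51.9] z [28.5 33.4 35.1]
32 114 ang [-67.2 -62.4 -53.1] z [29.5 34.  36.3]
38 14 ang [-83.2 -60.1 -53.1] z [32.5 34.8 45. ]
t 20.4 tcp [ 528.6 -196.4   23.5] c [498.7 -53.8] zero 190.33 0.18229167 index 189.29 232.0 5.1106772 diff 1.04
```

>>> arm_command --moves '[{"dx":0.0041,"dy":0.0026,"dz":0,"wx":0,"wy":0,"wz":0,"gripper":0},{"dx":0.0038,"dy":0.003,"dz":0,"wx":0,"wy":0,"wz":0,"gripper":0},{"dx":0.0035,"dy":0.0033,"dz":0,"wx":0,"wy":0,"wz":0,"gripper":0},{"dx":0.003,"dy":0.0034,"dz":0,"wx":0,"wy":0,"wz":0,"gripper":0},{"dx":0.001,"dy":0.001,"dz":0,"wx":0,"wy":0,"wz":0,"gripper":0},{"dx":0,"dy":0,"dz":0,"wx":0,"wy":0,"wz":0,"gripper":0},{"dx":0,"dy":0,"dz":0,"wx":0,"wy":0,"wz":0,"gripper":0},{"dx":0,"dy":0,"dz":0,"wx":0,"wy":0,"wz":0,"gripper":0},{"dx":0,"dy":0,"dz":0,"wx":0,"wy":0,"wz":0,"gripper":0},{"dx":0,"dy":0,"dz":0,"wx":0,"wy":0,"wz":0,"gripper":0}]'

```text
time_s: 21.45
position: [541.0, -185.5, 23.4]
tcp_rot: [[-0.985, -0.175, -0.003], [-0.175, 0.985, -0.001], [0.003, -0.001, -1.0]]
ft_force: [-6.0, -5.9, 2.1]
finger_gap: 0.003
finger_force: 3.8
```

```bash
python3 lev.py;python3 ang.py
```

```text
[ 541.  -185.5   23.4] [-6.  -5.9  2.1]
26 117 ang [-50.6 -44.  -33.3] z [28.8 33.3 35.3]
32 70 ang [-49.1 -41.3 -34. ] z [30.7 34.2 36.4]
38 3 ang [-36.3 -34.5 -34. ] z [32.4 33.4 35. ]
44 1 ang [-70.2 -70.2 -70.2] z [48.1 48.1 48.1]
t 21.5 tcp [ 541.  -185.5   23.4] c [499.  -53.7] zero 190.35 0.0390625 index 189.42 230.0 5.1342773 diff 0.93
```

>>> arm_command --moves '[{"dx":-0.006,"dy":-0.006,"dz":0,"wx":0,"wy":0,"wz":0,"gripper":0},{"dx":-0.008,"dy":-0.008,"dz":0,"wx":0,"wy":0,"wz":0,"gripper":0},{"dx":0,"dy":0,"dz":0.04,"wx":0,"wy":0,"wz":0,"gripper":0},{"dx":0,"dy":0,"dz":0.04,"wx":0,"wy":0,"wz":0,"gripper":0},{"dx":0.01,"dy":0.02,"dz":0.04,"wx":0,"wy":0,"wz":0,"gripper":0},{"dx":0.01,"dy":0.03,"dz":0.04,"wx":0,"wy":0,"wz":0,"gripper":0},{"dx":0.01,"dy":0.03,"dz":0.02,"wx":0,"wy":0,"wz":0,"gripper":0},{"dx":0,"dy":0,"dz":0,"wx":0,"wy":0,"wz":0,"gripper":0},{"dx":0,"dy":0,"dz":0,"wx":0,"wy":0,"wz":0,"gripper":0},{"dx":0,"dy":0,"dz":0,"wx":0,"wy":0,"wz":0,"gripper":0}]'

```text
time_s: 22.55
position: [557.7, -119.2, 202.1]
tcp_rot: [[-0.984, -0.176, -0.001], [-0.176, 0.984, 0.0], [0.001, 0.0, -1.0]]
ft_force: [0.1, 0.9, -0.4]
finger_gap: 0.005
finger_force: 0.0
```

```bash
python3 lev.py;python3 ang.py; python3 - <<'E'
from h import *
s,im=wrist();print(s["time_s"],s["ft_force"]);x,y=map(int,proj(im,np.array([505,-100,30])))
save("w6.png",cv2.resize(im["pixels"][max(0,y-75):y+75,max(0,x-100):x+100],None,fx=4,fy=4,interpolation=cv2.INTER_CUBIC))
E
```

```text
[ 557.7 -119.2  202.1] [ 0.1  0.9 -0.4]
26 33 ang [-48.9 -41.  -32.2] z [31.3 33.7 35. ]
32 35 ang [-48.  -40.4 -32.8] z [31.3 34.6 35.8]
38 36 ang [-46.4 -39.8 -33.2] z [31.6 34.8 36.9]
44 56 ang [-45.6 -40.3 -34.9] z [34.  36.9 56.9]
50 69 ang [-46.3 -41.1 -33.9] z [35.4 57.4 59.9]
t 22.6 tcp [ 557.6 -119.5  201.9] c [499.  -53.9] zero 190.8 13.261719 index 189.91 230.0 16.839193 diff 0.89
22.65 [-0.80347623 -0.33561307 -0.46917976]
```

View pics/w6.png

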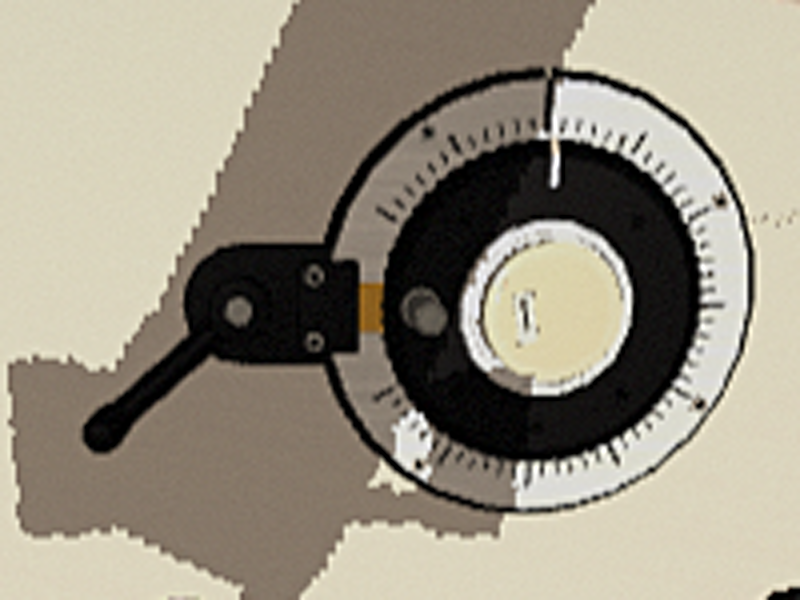

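The index (555,160) is in line with the zero line (550,105). The lever knob (103,432) is fully home at about -40°, the lid is seated and the robot is clear.

```bash
python3 -c "
from station import robot
print(robot.sign_off())"
```

```text
the job is handed in; nothing more can be done
None
```

The dial is back at zero to within about 1° and clamped with the lever fully home, the dish is still covered in its seat, and the job is handed in; the sign-off returned no verdict.

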